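Sweep the specimen pots onto the white sheet

TASK

On the lab bench, lift the aluminium straightedge by its upright grey grip, set it behind the three squat white-capped specimen pots on the grey mat, and with it in hand sweep all three together in one push along the bench until they stand fully on the white sheet. Only the bar may push the pots, never the gripper, and they must not tip or leave the bench. Then let go of the bar, leaving it standing upright on the bench.

Things in the scene. Friction and masses are not known exactly. Their poses are not given: they have to be found in the camera images.
- bar_grip (a point): Aluminium straightedge bar, 200 long, 24 thick, 26 high, about 0.3 kg, standing stably by itself between mat and sheet, lengthwise away from the robot. Grey grip block on its middle: 60 along the bar, 20 thick, from 26 to 80 mm above the underside. Point: on the grip's axis, 58 mm above the underside. x along the bar; y across it, normal to its two pushing faces (at y = +-12 mm); z up.
- pot0_mid (a point): One of three identical squat pots, 40 diameter, 28 mm high, white cap, 20 to 45 g, loose on the grey mat (220 x 130 mm, flat, no step, to the left or right of the bar) in an uneven row away from the robot, about 55 mm apart. Point: pot's centre, 14 mm up; z its axis. Amber vials (26 x 62 mm) 160 mm from the middles of mat and sheet, off their ends, are not part of the job.
- pot1_mid (a point): Second pot, same as the first; its point is the pot's centre, 14 mm up.
- pot2_mid (a point): Third pot, same as the first; its point is the pot's centre, 14 mm up.
- sheet: White paper sheet, fixed flat on the bench beyond the bar as seen from the pots: 220 mm along its x (roughly away from the robot), 110 mm along its y, no step at its edges. Origin: its centre at bench height; z up. Only the bar stands between the mat and the sheet.
Things that resemble listed ones, but are neither listed nor needed, are in the scene too. Leave any yellow look-alike of the part that bears pot1_mid alone. Leave any turquoise look-alike of the part that bears pot0_mid alone.

How it is judged:
By the outcome, as a careful person would: the job done as asked, in the order asked, and still so for the second after the job is handed in, with the robot touching nothing.
It also fails if it takes over 45 s, if anything falls off the work surface, if the arm or the gripper's body presses on something with over 40 N, if the wrist force passes 120 N, or if a joint passes its speed limit or range.

ROBOT

A 6-joint arm with a two-finger parallel gripper is mounted at the origin on the work surface. World frame = base frame: x ahead of the robot, y to its left, z up, the work surface at z = 0. Lengths are in m, angles in rad, forces in N, time in s.
With the tool pointing down it reaches from about 0.375 to 0.925 m from the base axis. Payload 5.7 kg.
Tool frame: the origin (TCP) lies at the very end of the fingers, on their centre line; the grasp point (between the pads) lies 19 mm behind it; z points along the fingers, x is the direction in which the jaws open and shut, and the axes are right-handed (so a half turn about z gives the same grasp; the last joint's range is limited). The gripper opens to 85 mm and grips with 20 to 120 N. Pads are 22 mm wide; open, the fingers measure 114 mm over their backs; the gripper's body (76 mm by 85 mm) begins 54 mm behind the grasp point. The pads swing forward as they close: fully open they stand 13 mm farther back than shut.
Start: joints at [1.099, 0.359, 1.51, -0, 1.272, -0.115], TCP at [0.21, 0.562, 0.231] pointing down, gripper open.
Joint ranges: [-2.97, 2.97], [-1.01, 2.36], [0.21, 2.38], [-0.96, 4.11], [0.2, 2.71], [-2.98, 2.98]. Speed limits (rad/s): [2.39, 2.39, 3.14, 3.14, 3.14, 3.14].

INTERFACE

Orientations are given as a 3x3 rotation matrix whose columns are the frame's x, y, z axes.
In Python, from workcell import manip gives the robot as it stands.
- The arm moves only by the tool move_arm, never from a script. Its arguments are lists of equal length, an entry for each row: "translation": the shift along the tool's x, y, z in cm, a list of three; "spin": the turn about the tool's z in degrees; "gripper": the closure, from -1 (fully open) to 1 (shut). A call has 1 to 20 rows; each row shifts and turns the pose as measured when the row begins, along the tool's axes as they then stand; what a row does not reach is not made up. A row lasts 1/8 s, in which the tool goes at most 62.5 mm and 10.7 degrees, less where a joint would pass 70% of its speed; a pose out of reach is approached as far as the arm can. A call with a gripper value outside its range is refused whole. The fingers move at their own pace and stop on an object; "newtons" is the grip in N (left out, the last holds). Time passes only in rows, so rows that do not move let the fingers close. It gives the time, the measured TCP pose, the force and the opening at its end, in the units of the state.
- manip.sense(): the state, without advancing time (a new reading comes with each control period).
- manip.capture(name): name is "scene" or "top" or "wrist"; returns a dict with "frame" (420x560x3 uint8, red, green, blue), "K" (3x3 intrinsics, pixels), "R" (3x3) and "t" (3): a world point X has camera coordinates R X + t. Camera axes: x right, y down, z forward; pixel columns grow to the right and rows downward; lengths in m; the calibration is good to about 2 mm. A picture is of the moment at which its call begins. There is no depth.
- manip.job_done(): hands the job in, once; it reports no verdict.
The state is a dict: "t": time; "joint_positions": joint angles; "dq": joint speeds; "tau": joint torques, N m; "tcp_pos": TCP position; "ee_rot": TCP orientation; "ft_force": force on the tool from outside, world axes, zero at the start; "torque": the same for the moment, N m; "finger_gap": finger opening in m.
Only numpy, scipy, OpenCV 4.12 (cv2) and the standard library are available. Lean on these libraries where they do the work, as an engineer would, in place of code of your own. Each camera call takes 0.05 s, during which the arm holds its last target. There are 200 camera calls.

## Working session

There is one attempt and no reset: what is moved stays moved. The work goes in short steps, Python scripts to look and compute and a tool call to move; the robot and the scene stay as the last step left them, time stands still between calls to the robot, and variables do not carry over. Pictures are saved under pics/ and viewed, about 8 in all and at most 12, crops included, and the job is handed in when it is done.

Besides the shell and the picture viewer there is one more tool, called after "Call:" by a JSON object that holds its "op" and its "data", one argument or row to a line. move_arm: Moves the arm, as the interface text tells. Its arguments: {"type":"object","properties":{"translation":{"type":"array","items":{"type":"array","items":{"type":"number"}}},"spin":{"type":"array","items":{"type":"number"}},"gripper":{"type":"array","items":{"type":"number"}},"newtons":{"type":"number"}},"required":["translation","spin","gripper"]}

```bash
mkdir -p pics; cat > h.py <<'E'
import numpy as np, cv2
from workcell import manip
def snap(cam,name):
    c=manip.capture(cam); cv2.imwrite(f'pics/{name}.png',c['frame'][:,:,::-1]); np.savez(f'pics/{name}.npz',**c); return c
def ray(c,u,v,z):
    d=c['R'].T@np.linalg.inv(c['K'])@[u,v,1]; o=-c['R'].T@c['t']; return o+d*(z-o[2])/d[2]
def proj(c,X):
    p=c['K']@(c['R']@np.asarray(X)+c['t']); return p[:2]/p[2]
E
python3 - <<'E'
from h import *
a=snap('top','top1');b=snap('scene','scene1')
for n in('top1','scene1'):
    cv2.imwrite(f'pics/{n}v.png',cv2.resize(cv2.imread(f'pics/{n}.png'),(784,588),interpolation=cv2.INTER_CUBIC))
s=manip.sense();print(s['t'],s['tcp_pos'],s['ee_rot'].tolist() if hasattr(s['ee_rot'],'tolist') else s['ee_rot'],s['finger_gap'])
for c in(a,b):print(-c['R'].T@c['t'],c['R'])
E
```

```text
0.1 [0.20928724 0.56165752 0.23051749] [[0.34923487771756206, 0.9370349195275989, -0.0007481787927797118], [0.9370336545384866, -0.34923564228871257, -0.0015480366398321508], [-0.0017118550894741399, -0.00016044032183247717, -0.9999985219044356]] 0.08518237445880998
[0.4543146  0.06767477 0.92540102] [[ 0.02120636 -0.99936166  0.02874996]
 [-0.99870712 -0.02250377 -0.04558143]
 [ 0.04619931 -0.02774618 -0.99854683]]
[1.12091631 0.08635664 0.56090688] [[-0.06875977  0.99739375  0.02185878]
 [ 0.60705085  0.05921708 -0.79245353]
 [-0.79168261 -0.04121953 -0.60954048]]
```

View pics/top1v.png

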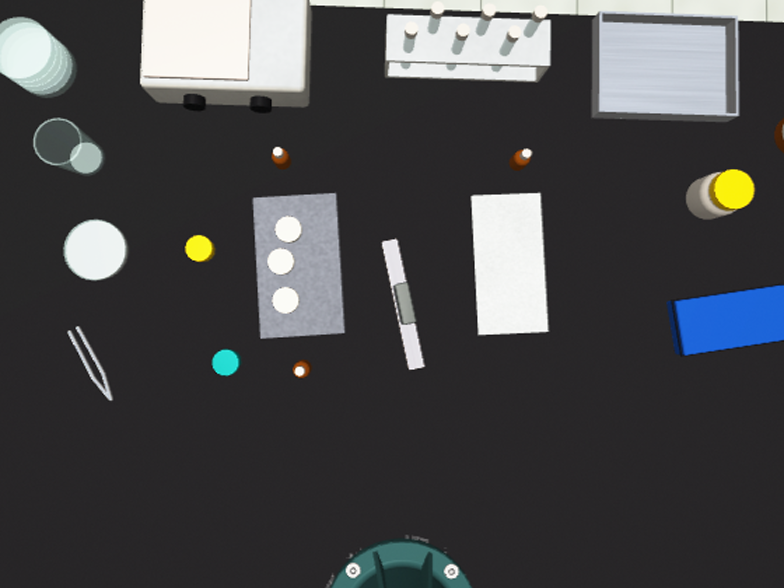

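View pics/scene1v.png

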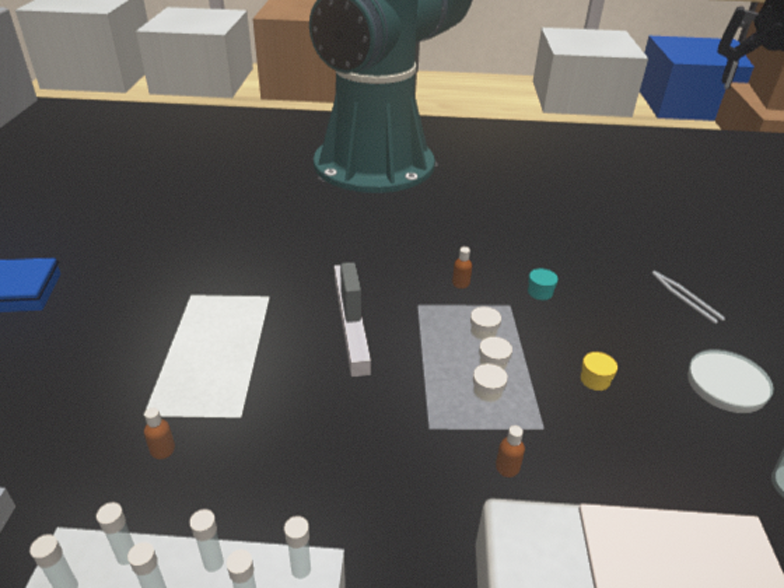

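The top view (scale 1.4) shows the mat on the left with white pots at (288,229), (280,261) and (285,300). The bar runs from (390,240) to (417,369) with its grip at (405,303), and the sheet spans (471..548,193..335). The yellow and turquoise decoys sit left of the mat and near it, at (199,248) and (225,362).

```bash
python3 - <<'E'
from h import *
c=dict(np.load('pics/top1.npz')); im=c['frame'].astype(int)
m=((im.min(2)>170)).astype(np.uint8)
n,l,st,ce=cv2.connectedComponentsWithStats(m)
for i in range(1,n):
    x,y=ce[i]
    if st[i,4]>60 and 130<x*1.4*1<560/1 and 180<y*1.4<400 and x*1.4>240:
        cnt=cv2.findContours((l==i).astype(np.uint8),0,2)[0][0]
        z=0.028 if st[i,4]<1200 and st[i,2]<25 else (0. if st[i,4]>3000 else .026)
        r=cv2.minAreaRect(cnt); bx=cv2.boxPoints(r)
        print(st[i,4],ce[i]*1.4,r,ray(c,*ce[i],z).round(4),[ray(c,*p,z)[:2].round(4).tolist() for p in bx])
cv2.imwrite('pics/crop1.png',cv2.resize(c['frame'][165:270,265:310,::-1],None,fx=5,fy=5,interpolation=cv2.INTER_CUBIC))
E
```

```text
4922 [508.80272247 263.26883381] ((363.5469665527344, 187.8922882080078), (99.59900665283203, 49.77322006225586), 86.98721313476562) [ 0.5402 -0.1596  0.    ] [[0.6465, -0.0975], [0.6554, -0.2082], [0.4352, -0.2218], [0.4273, -0.1121]]
298 [287.06107383 227.61275168] ((205.29244995117188, 161.77359008789062), (20.604084014892578, 19.093114852905273), 74.05460357666016) [0.5837 0.186  0.028 ] [[0.6003, 0.2114], [0.6126, 0.1729], [0.5706, 0.1598], [0.5584, 0.1982]]
347 [393.00461095 261.73948127] ((281.30242919921875, 189.07803344726562), (36.458065032958984, 10.755826950073242), 77.90524291992188) [0.5357 0.0243 0.028 ] [[0.5664, 0.0431], [0.5718, 0.0208], [0.4961, 0.003], [0.4908, 0.0253]]
286 [279.88251748 260.45384615] ((200.0, 186.0), (18.0, 18.0), 90.0) [0.5336 0.1954 0.028 ] [[0.5523, 0.2147], [0.5532, 0.1768], [0.515, 0.1758], [0.5141, 0.2136]]
291 [284.66185567 299.65292096] ((203.5, 214.0), (18.0, 19.0), 90.0) [0.4745 0.1865 0.028 ] [[0.4932, 0.2067], [0.4941, 0.1667], [0.4561, 0.1657], [0.4552, 0.2056]]
350 [411.084 345.664] ((293.45611572265625, 245.79510498046875), (34.432613372802734, 10.755826950073242), 77.90524291992188) [ 0.4092 -0.0056  0.028 ] [[0.4443, 0.0143], [0.4495, -0.0079], [0.3788, -0.0245], [0.3737, -0.0024]]
```

View pics/crop1.png

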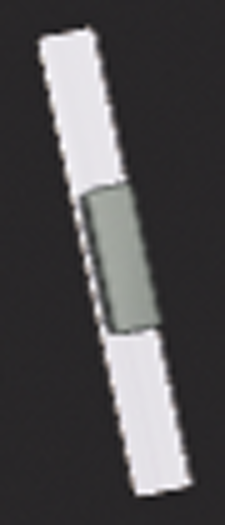

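```bash
cat >> h.py <<'E'
def mv(x,y,z,ang):
    """tool-frame shift (cm) and spin (deg) to reach TCP x,y,z with tool x axis at world angle ang (deg)"""
    s=manip.sense(); R=np.array(s['ee_rot']); p=np.array(s['tcp_pos'])
    a=np.degrees(np.arctan2(R[1,0],R[0,0]))
    print('t',round(s['t'],2),'tcp',p.round(4),'ang',round(a,2),'gap',s['finger_gap'],'f',np.round(s['ft_force'],1),'tilt',R[2].round(4))
    print('shift cm',(R.T@(np.array([x,y,z])-p)*100).round(2),'spin',round(-(ang-a),2))
E
python3 - <<'E'
from h import *
c=dict(np.load('pics/top1.npz')); s=dict(np.load('pics/scene1.npz'))
q=lambda u,v,z:ray(c,265+u/5-.4,165+v/5-.4,z)
e1,e2=q(66,34,.026),q(164,491,.026); g=q(122,259,.08)
print('ends',e1,e2,'mid',(e1+e2)/2,'len',np.linalg.norm(e1-e2),'ang',np.degrees(np.arctan2(*(e1-e2)[1::-1])),'grip',g)
# scene cross-check: pots caps top centre, grip top centre, sheet corners
k=lambda u,v:(u/1.4,v/1.4)
for u,v,z in [(490,374,.028),(495.5,347,.028),(486,316.5,.028),(348,265,.08),(353,290,.08)]: print(ray(s,*k(u,v),z).round(4))
for u,v in [(192,296),(269,297),(242,415),(150,413)]: print('sh',ray(s,*k(u,v),0).round(4))
for u,v in [(471,195),(541,193),(548,332),(478,335)]: print('sh top',ray(c,*k(u,v),0).round(4))
print('yel',ray(c,*k(199,248),.028).round(3),'turq',ray(c,*k(225,362),.028).round(3))
m=(e1+e2)/2
mv((m[0]+g[0])/2,(m[1]+g[1])/2,.16,90+np.degrees(np.arctan2(*(e1-e2)[1::-1])))
E
```

```text
ends [0.56902659 0.0311569  0.026     ] [ 0.37575057 -0.01434026  0.026     ] mid [0.47238858 0.00840832 0.026     ] len 0.19855883954752343 ang 13.246264039029667 grip [0.47237576 0.00910209 0.08      ]
[0.5831 0.1855 0.028 ]
[0.5357 0.1952 0.028 ]
[0.4781 0.1869 0.028 ]
[0.4534 0.0038 0.08  ]
[0.5054 0.016  0.08  ]
sh [ 0.4385 -0.2194  0.    ]
sh [ 0.4304 -0.1117  0.    ]
sh [ 0.6463 -0.0966  0.    ]
sh [ 0.6525 -0.2011  0.    ]
sh top [ 0.6469 -0.0982  0.    ]
sh top [ 0.6532 -0.2097  0.    ]
sh top [ 0.4334 -0.2227  0.    ]
sh top [ 0.4265 -0.1124  0.    ]
yel [0.549 0.317 0.028] turq [0.379 0.273 0.028]
t 0.1 tcp [0.2093 0.5617 0.2305] ang 69.56 gap 0.08518237445880998 f [-0.2 -0.5  0.2] tilt [-1.7e-03 -2.0e-04 -1.0e+00]
shift cm [-42.61  43.96   7.12] spin -33.69
```

Call:
{"op": "move_arm", "data": {
  "translation": [
    [-3.87, 4.0, 0.65],
    [-3.87, 4.0, 0.65],
    [-3.87, 4.0, 0.65],
    [-3.87, 4.0, 0.65],
    [-3.87, 4.0, 0.65],
    [-3.87, 4.0, 0.65],
    [-3.87, 4.0, 0.65],
    [-3.87, 4.0, 0.65],
    [-3.87, 4.0, 0.65],
    [-3.87, 4.0, 0.65],
    [-3.87, 4.0, 0.65],
    [0, 0, 0],
    [0, 0, 0],
    [0, 0, 0],
    [0, 0, 0],
    [0, 0, 0]
  ],
  "spin": [0, 0, 0, 0, 0, 0, 0, 0, 0, 0, 0, -8.4, -8.4, -8.4, -8.4, 0],
  "gripper": [-1, -1, -1, -1, -1, -1, -1, -1, -1, -1, -1, -1, -1, -1, -1, -1],
  "newtons": 60
}}

```text
t: 2.1
tcp_pos: [0.481, -0.0087, 0.1536]
ee_rot: [[-0.243, 0.97, -0.002], [0.97, 0.243, 0.0], [0.001, -0.002, -1.0]]
ft_force: [-0.2, 0.0, 0.1]
finger_gap: 0.0853
```

```bash
python3 - <<'E'
from h import *
mv(.4724,.009,.042,103.2)
c=snap('wrist','w1'); g=proj(c,[.4724,.009,.08]); print(g)
E
```

```text
t 2.1 tcp [ 0.481  -0.0087  0.1536] ang 104.09 gap 0.08533792813634711 f [-0.2  0.   0.1] tilt [ 7.0e-04 -1.6e-03 -1.0e+00]
shift cm [ 1.91 -0.38 11.17] spin 0.89
[299.99883266 217.76106846]
```

View pics/w1.png

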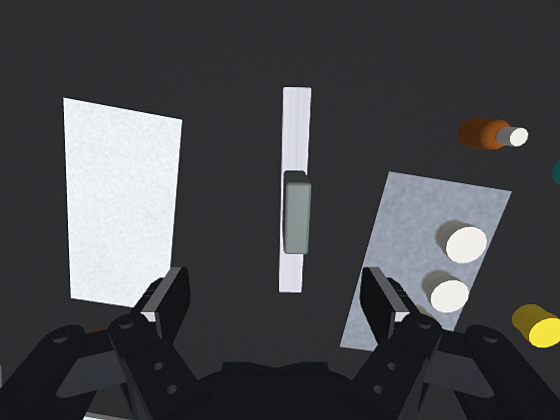

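The wrist view shows the grip top centred at (298,217), against a predicted (300,218), so the bar estimate holds. I'll centre over it, descend and grip.

Call:
{"op": "move_arm", "data": {
  "translation": [
    [1.85, -0.35, 0],
    [0, 0, 0],
    [0, 0, 3.7],
    [0, 0, 3.7],
    [0, 0, 3.2],
    [0, 0, 0],
    [0, 0, 0]
  ],
  "spin": [0.9, 0, 0, 0, 0, 0, 0],
  "gripper": [-1, -1, -1, -1, -1, -1, -1]
}}

```text
t: 3.02
tcp_pos: [0.4778, 0.0064, 0.047]
ee_rot: [[-0.217, 0.976, 0.006], [0.976, 0.217, -0.002], [-0.003, 0.005, -1.0]]
ft_force: [0.7, 0.0, -0.2]
finger_gap: 0.0852
```

```bash
python3 - <<'E'
from h import *
mv(.4724,.009,.040,103.2)
E
```

```text
t 3.02 tcp [0.4778 0.0064 0.047 ] ang 102.52 gap 0.08524170221963956 f [ 0.7  0.  -0.2] tilt [-0.0031  0.005  -1.    ]
shift cm [ 0.37 -0.47  0.69] spin -0.68
```

Call:
{"op": "move_arm", "data": {
  "translation": [
    [0.4, -0.45, 0.7],
    [0, 0, 0],
    [0, 0, 0],
    [0, 0, 0],
    [0, 0, 0],
    [0, 0, 0],
    [0, 0, 0],
    [0, 0, 0]
  ],
  "spin": [-0.6, 0, 0, 0, 0, 0, 0, 0],
  "gripper": [-1, -1, 1, 1, 1, 1, 1, 1],
  "newtons": 60
}}

```text
t: 4.03
tcp_pos: [0.4748, 0.0093, 0.0427]
ee_rot: [[-0.227, 0.974, 0.012], [0.974, 0.227, -0.003], [-0.005, 0.011, -1.0]]
ft_force: [0.0, -1.0, 0.5]
finger_gap: 0.0196
```

```bash
python3 - <<'E'
from h import *
mv(.4724,.009,.140,103.2)
E
```

```text
t 4.03 tcp [0.4748 0.0093 0.0427] ang 103.14 gap 0.01956917527786003 f [ 0.  -1.   0.5] tilt [-0.0053  0.0108 -0.9999]
shift cm [-0.02 -0.13 -9.73] spin -0.06
```

Call:
{"op": "move_arm", "data": {
  "translation": [
    [0, 0, -3.5],
    [0, 0, -3.5],
    [0, 0, 0]
  ],
  "spin": [0, 0, 0],
  "gripper": [1, 1, 1]
}}

```text
t: 4.4
tcp_pos: [0.4723, 0.0095, 0.1127]
ee_rot: [[-0.227, 0.974, 0.007], [0.974, 0.227, -0.002], [-0.004, 0.007, -1.0]]
ft_force: [-0.1, 0.3, -3.2]
finger_gap: 0.0194
```

```bash
python3 - <<'E'
from h import *
mv(.5284,.244,.115,93.6)
E
```

```text
t 4.4 tcp [0.4723 0.0095 0.1127] ang 103.14 gap 0.019374166124938134 f [-0.1  0.3 -3.2] tilt [-0.0039  0.0067 -1.    ]
shift cm [21.56 10.79 -0.24] spin 9.54
```

Call:
{"op": "move_arm", "data": {
  "translation": [
    [4.3, 2.15, 0],
    [4.3, 2.15, 0],
    [4.3, 2.15, 0],
    [4.3, 2.15, 0],
    [4.3, 2.15, 0],
    [0, 0, 0],
    [0, 0, 0],
    [0, 0, 0]
  ],
  "spin": [0, 0, 0, 0, 0, 4.7, 4.7, 0],
  "gripper": [1, 1, 1, 1, 1, 1, 1, 1]
}}

```text
t: 5.4
tcp_pos: [0.5234, 0.2488, 0.0981]
ee_rot: [[-0.06, 0.998, -0.008], [0.998, 0.06, -0.007], [-0.007, -0.009, -1.0]]
ft_force: [-0.7, 0.5, -2.5]
finger_gap: 0.0192
```

```bash
python3 - <<'E'
from h import *
mv(.5284,.244,.045,93.6)
E
```

```text
t 5.4 tcp [0.5234 0.2488 0.0981] ang 93.42 gap 0.019237310991208536 f [-0.7  0.5 -2.5] tilt [-0.0067 -0.0087 -0.9999]
shift cm [-0.48  0.52  5.3 ] spin -0.18
```

Call:
{"op": "move_arm", "data": {
  "translation": [
    [-0.45, 0.5, 0],
    [0, 0, 0],
    [0, 0, 2.4],
    [0, 0, 2.2],
    [0, 0, 0]
  ],
  "spin": [0, 0, 0, 0, 0],
  "gripper": [1, 1, 1, 1, 1]
}}

```text
t: 6.02
tcp_pos: [0.5285, 0.2422, 0.0497]
ee_rot: [[-0.062, 0.998, -0.009], [0.998, 0.062, -0.008], [-0.007, -0.01, -1.0]]
ft_force: [-1.3, 0.4, -2.9]
finger_gap: 0.0193
```

```bash
python3 - <<'E'
from h import *
mv(.5284,.244,.045,93.6)
snap('scene','s2'); im=cv2.imread('pics/s2.png')[150:330,230:470]; cv2.imwrite('pics/s2c.png',cv2.resize(im,None,fx=3.3,fy=3.3,interpolation=cv2.INTER_CUBIC))
E
```

```text
t 6.03 tcp [0.5285 0.2422 0.0497] ang 93.55 gap 0.01932464254802567 f [-1.3  0.4 -2.9] tilt [-0.0072 -0.0099 -0.9999]
shift cm [0.19 0.   0.47] spin -0.05
```

View pics/s2c.png

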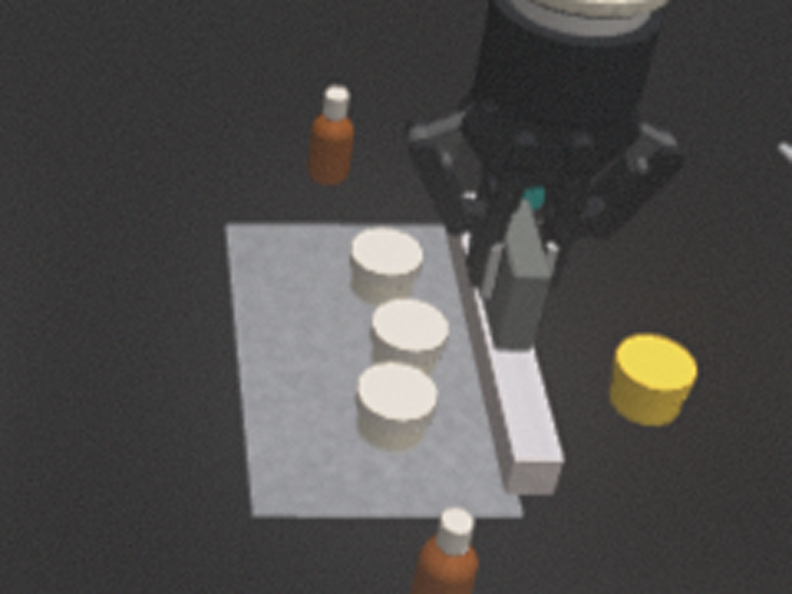

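The bar stands behind all three pots, spanning the row and clear of yellow. I'll lower it to the bench.

Call:
{"op": "move_arm", "data": {
  "translation": [
    [0, 0, 0.3],
    [0, 0, 0.15],
    [0, 0, 0]
  ],
  "spin": [0, 0, 0],
  "gripper": [1, 1, 1]
}}

```text
t: 6.45
tcp_pos: [0.531, 0.2428, 0.0482]
ee_rot: [[-0.062, 0.998, -0.004], [0.998, 0.062, -0.006], [-0.006, -0.004, -1.0]]
ft_force: [0.0, 0.6, -3.2]
finger_gap: 0.0194
```

```bash
python3 - <<'E'
from h import *
mv(.5518,-.1262,.0450,93.6)
E
```

```text
t 6.45 tcp [0.531  0.2428 0.0482] ang 93.56 gap 0.01942129375352147 f [ 0.   0.6 -3.2] tilt [-0.0057 -0.0044 -1.    ]
shift cm [-36.96  -0.21   0.53] spin -0.04
```

Call:
{"op": "move_arm", "data": {
  "translation": [
    [0, 0, 0.25],
    [0, 0, 0.15],
    [0, 0, 0]
  ],
  "spin": [0, 0, 0],
  "gripper": [1, 1, 1]
}}

```text
t: 6.82
tcp_pos: [0.5313, 0.243, 0.0445]
ee_rot: [[-0.062, 0.998, -0.003], [0.998, 0.062, -0.006], [-0.006, -0.003, -1.0]]
ft_force: [-0.1, 0.0, -3.1]
finger_gap: 0.0195
```

```bash
python3 - <<'E'
from h import *
mv(.5518,-.1262,.0450,93.6)
E
```

```text
t 6.83 tcp [0.5313 0.243  0.0445] ang 93.57 gap 0.019537955112401337 f [-0.1  0.  -3.1] tilt [-0.0055 -0.0035 -1.    ]
shift cm [-36.97  -0.25   0.15] spin -0.03
```

Call:
{"op": "move_arm", "data": {
  "translation": [
    [0, 0, 0.1],
    [-0.5, 0, 0],
    [-0.8, 0, 0]
  ],
  "spin": [0, 0, 0],
  "gripper": [1, 1, 1]
}}

```text
t: 7.2
tcp_pos: [0.5326, 0.2302, 0.044]
ee_rot: [[-0.063, 0.998, -0.002], [0.998, 0.063, -0.005], [-0.005, -0.002, -1.0]]
ft_force: [0.1, 0.5, -2.6]
finger_gap: 0.0196
```

```bash
python3 - <<'E'
from h import *
mv(.5518,-.1262,.0440,93.6)
E
```

```text
t 7.2 tcp [0.5326 0.2302 0.044 ] ang 93.63 gap 0.019583526929249088 f [ 0.1  0.5 -2.6] tilt [-0.005  -0.0022 -1.    ]
shift cm [-35.69  -0.34   0.18] spin 0.03
```

Call:
{"op": "move_arm", "data": {
  "translation": [
    [-1.1, -0.02, 0],
    [-1.1, -0.02, 0],
    [-1.1, -0.02, 0],
    [-1.1, -0.02, 0],
    [-1.1, -0.02, 0],
    [-1.1, -0.02, 0]
  ],
  "spin": [0, 0, 0, 0, 0, 0],
  "gripper": [1, 1, 1, 1, 1, 1]
}}

```text
t: 7.95
tcp_pos: [0.5355, 0.1586, 0.0441]
ee_rot: [[-0.062, 0.998, -0.003], [0.998, 0.062, -0.005], [-0.005, -0.003, -1.0]]
ft_force: [-0.9, -0.0, -2.8]
finger_gap: 0.0192
```

```bash
python3 - <<'E'
from h import *
mv(.5518,-.1262,.0440,93.6)
E
```

```text
t 7.95 tcp [0.5355 0.1586 0.0441] ang 93.57 gap 0.019170693682988404 f [-0.9 -0.  -2.8] tilt [-0.0053 -0.003  -1.    ]
shift cm [-28.53  -0.14   0.16] spin -0.03
```

Call:
{"op": "move_arm", "data": {
  "translation": [
    [-1.1, -0.01, 0],
    [-1.1, -0.01, 0],
    [-1.1, -0.01, 0],
    [-1.1, -0.01, 0],
    [-1.1, -0.01, 0],
    [-1.1, -0.01, 0],
    [-1.1, -0.01, 0],
    [-1.1, -0.01, 0],
    [-1.1, -0.01, 0],
    [-1.1, -0.01, 0]
  ],
  "spin": [0, 0, 0, 0, 0, 0, 0, 0, 0, 0],
  "gripper": [1, 1, 1, 1, 1, 1, 1, 1, 1, 1]
}}

```text
t: 9.2
tcp_pos: [0.5414, 0.0408, 0.0446]
ee_rot: [[-0.062, 0.998, -0.003], [0.998, 0.062, -0.006], [-0.006, -0.003, -1.0]]
ft_force: [0.5, 0.4, -3.1]
finger_gap: 0.0191
```

```bash
python3 - <<'E'
from h import *
mv(.5518,-.1262,.0440,93.6)
snap('scene','s3'); im=cv2.imread('pics/s3.png')[130:330,90:400]; cv2.imwrite('pics/s3c.png',cv2.resize(im,None,fx=2.5,fy=2.5,interpolation=cv2.INTER_CUBIC))
E
```

```text
t 9.2 tcp [0.5414 0.0408 0.0446] ang 93.56 gap 0.01907872959118114 f [ 0.5  0.4 -3.1] tilt [-0.0055 -0.0035 -1.    ]
shift cm [-16.73  -0.     0.15] spin -0.04
```

View pics/s3c.png

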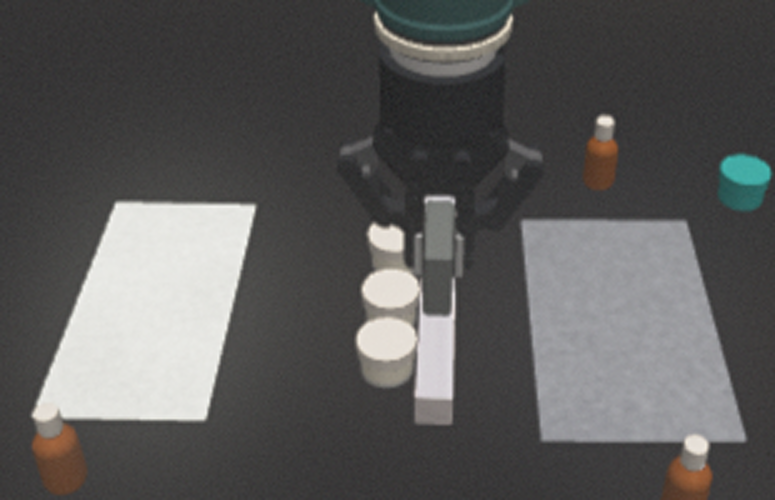

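All three pots are upright in a row at crop (387,240), (390,290) and (386,345), flush against the bar and heading for the sheet. I'll continue.

Call:
{"op": "move_arm", "data": {
  "translation": [
    [-1.1, 0, 0],
    [-1.1, 0, 0],
    [-1.1, 0, 0],
    [-1.1, 0, 0],
    [-1.1, 0, 0],
    [-1.1, 0, 0],
    [-1.1, 0, 0],
    [-1.1, 0, 0],
    [-1.1, 0, 0],
    [-1.1, 0, 0],
    [-1.1, 0, 0]
  ],
  "spin": [0, 0, 0, 0, 0, 0, 0, 0, 0, 0, 0],
  "gripper": [1, 1, 1, 1, 1, 1, 1, 1, 1, 1, 1]
}}

```text
t: 10.62
tcp_pos: [0.5495, -0.0893, 0.0454]
ee_rot: [[-0.062, 0.998, -0.003], [0.998, 0.062, -0.006], [-0.006, -0.003, -1.0]]
ft_force: [0.6, 0.1, -3.7]
finger_gap: 0.0197
```

```bash
python3 - <<'E'
from h import *
mv(.5518,-.1262,.0440,93.6)
E
```

```text
t 10.62 tcp [ 0.5495 -0.0893  0.0454] ang 93.58 gap 0.01965755792068236 f [ 0.6  0.1 -3.7] tilt [-0.0061 -0.0035 -1.    ]
shift cm [-3.7  -0.    0.16] spin -0.02
```

Call:
{"op": "move_arm", "data": {
  "translation": [
    [-0.9, 0, 0],
    [-0.8, 0, 0],
    [-0.7, 0, 0],
    [-0.5, 0, 0],
    [-0.3, 0, 0],
    [-0.2, 0, 0],
    [0, 0, 0]
  ],
  "spin": [0, 0, 0, 0, 0, 0, 0],
  "gripper": [1, 1, 1, 1, 1, 1, 1]
}}

```text
t: 11.5
tcp_pos: [0.5518, -0.126, 0.0455]
ee_rot: [[-0.062, 0.998, -0.003], [0.998, 0.062, -0.006], [-0.006, -0.004, -1.0]]
ft_force: [-1.5, -0.0, -3.0]
finger_gap: 0.019
```

```bash
python3 - <<'E'
from h import *
mv(.5518,-.1262,.0440,93.6)
snap('scene','s4'); im=cv2.imread('pics/s4.png')[170:330,90:330]; cv2.imwrite('pics/s4c.png',cv2.resize(im,None,fx=3.3,fy=3.3,interpolation=cv2.INTER_CUBIC))
E
```

```text
t 11.5 tcp [ 0.5518 -0.126   0.0455] ang 93.54 gap 0.018981422121412107 f [-1.5 -0.  -3. ] tilt [-0.0059 -0.0036 -1.    ]
shift cm [-0.02  0.    0.15] spin -0.06
```

View pics/s4c.png

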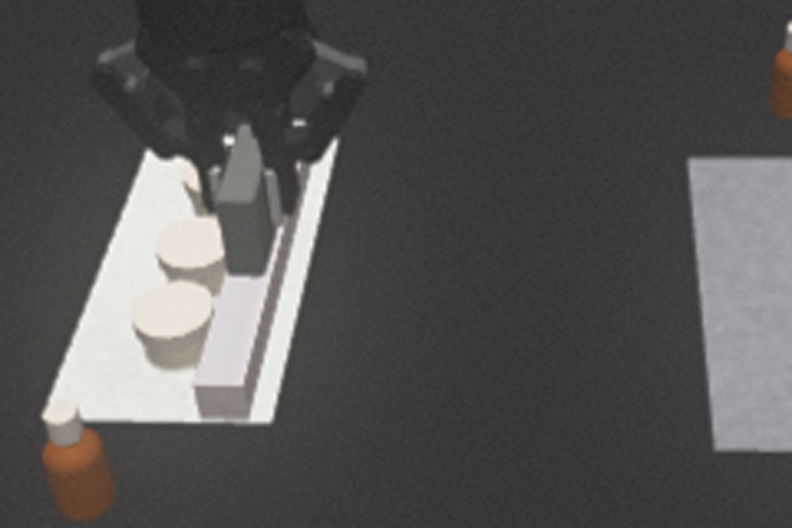

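The two visible pots at crop (190,245) and (172,315) are upright on the sheet, and the third is partly hidden at (195,180). I'll back off 3 mm and lower the bar to contact.

Call:
{"op": "move_arm", "data": {
  "translation": [
    [0.3, 0, 0],
    [0, 0, 0.15],
    [0, 0, 0.1],
    [0, 0, 0]
  ],
  "spin": [0, 0, 0, 0],
  "gripper": [1, 1, 1, 1]
}}

```text
t: 12.05
tcp_pos: [0.5515, -0.1225, 0.0436]
ee_rot: [[-0.063, 0.998, -0.003], [0.998, 0.063, -0.007], [-0.006, -0.003, -1.0]]
ft_force: [-0.8, -0.0, -0.9]
finger_gap: 0.0193
```

```bash
python3 - <<'E'
from h import *
mv(.5518,-.1232,.043,93.6)
E
```

```text
t 12.05 tcp [ 0.5515 -0.1225  0.0436] ang 93.6 gap 0.019348708758248415 f [-0.8 -0.  -0.9] tilt [-0.0064 -0.0034 -1.    ]
shift cm [-0.07  0.03  0.06] spin -0.0
```

Call:
{"op": "move_arm", "data": {
  "translation": [
    [0, 0, 0.07],
    [0, 0, 0],
    [0, 0, 0],
    [0, 0, 0],
    [0, 0, 0],
    [0, 0, 0],
    [0, 0, 0],
    [0, 0, 0]
  ],
  "spin": [0, 0, 0, 0, 0, 0, 0, 0],
  "gripper": [1, 1, 0, -0.5, -1, -1, -1, -1],
  "newtons": 30
}}

```text
t: 13.05
tcp_pos: [0.5526, -0.1228, 0.0432]
ee_rot: [[-0.063, 0.998, -0.001], [0.998, 0.063, -0.007], [-0.007, -0.001, -1.0]]
ft_force: [0.0, 0.5, -0.2]
finger_gap: 0.0854
```

Call:
{"op": "move_arm", "data": {
  "translation": [
    [0, 0, -2],
    [0, 0, -3],
    [0, 0, -5],
    [0, 0, -6],
    [6, 0, 0],
    [6, 0, 0],
    [6, 0, 0],
    [6, 0, 0],
    [0, 0, 0]
  ],
  "spin": [0, 0, 0, 0, 0, 0, 0, 0, 0],
  "gripper": [-1, -1, -1, -1, -1, -1, -1, -1, -1]
}}

```text
t: 14.18
tcp_pos: [0.5395, 0.1237, 0.208]
ee_rot: [[-0.059, 0.998, 0.003], [0.998, 0.059, -0.006], [-0.006, 0.003, -1.0]]
ft_force: [0.3, -0.0, 0.2]
finger_gap: 0.0851
```

```bash
python3 - <<'E'
from h import *
mv(.5518,-.1232,.043,93.6)
for n in('top','scene'):
    c=snap(n,n+'5')
    im=cv2.imread(f'pics/{n}5.png')
    r=im[120:260,250:410] if n=='top' else im[180:320,80:300]
    cv2.imwrite(f'pics/{n}5c.png',cv2.resize(r,None,fx=3.5,fy=3.5,interpolation=cv2.INTER_CUBIC))
cv2.imwrite('pics/f5.png',np.vstack([cv2.resize(cv2.imread('pics/top5c.png'),(480,400)),cv2.resize(cv2.imread('pics/scene5c.png'),(480,200))])) if 0 else None
E
```

```text
t 14.18 tcp [0.5395 0.1237 0.208 ] ang 93.37 gap 0.08509326330728346 f [ 0.3 -0.   0.2] tilt [-0.0058  0.0031 -1.    ]
shift cm [-24.62  -0.27  16.64] spin -0.23
```

View pics/top5c.png

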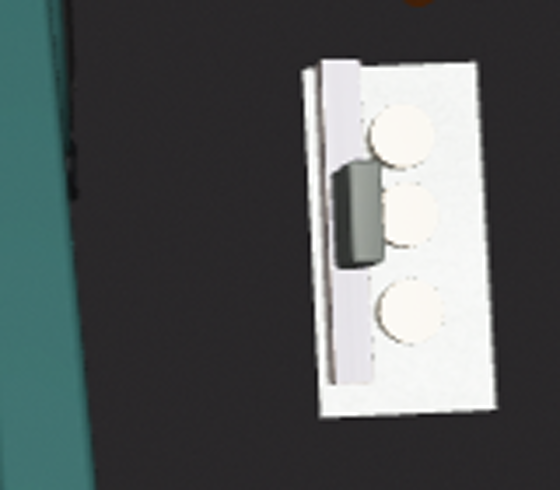

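View pics/scene5c.png

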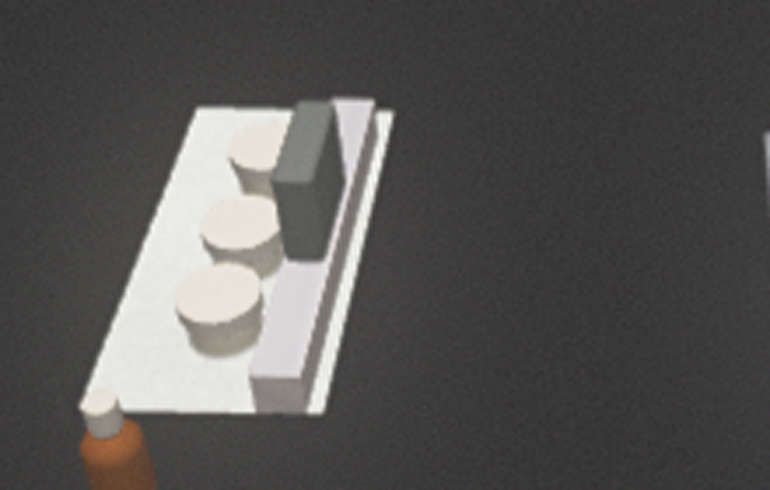

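The pots are upright, at top-crop (402,136), (408,215) and (411,310), and well inside the sheet (edges about 310 to 490). The bar stands upright and released behind them, and the gripper is clear.

```bash
python3 -c "
from workcell import manip
print(manip.job_done())"
```

```text
the job is handed in; nothing more can be done
None
```

I gripped the straightedge by its grip and set it behind the three pots. I swept them together in one slow push of about 37 cm onto the white sheet. Then I backed off 3 mm, lowered the bar to the bench and released it. The job was handed in at about 14 s of the 45 s allowed.

- **Pots:** the last top and scene pictures show all three upright and well inside the sheet's edges.
- **Bar:** it stands upright behind the pots. Its near side rests on the sheet.
- **Robot:** the gripper is open and clear. The wrist force readings I saw never passed about 4 N.
- **Other objects:** I never moved the arm to the yellow or turquoise pots. My final close-ups did not include them.

During the push the bar's underside was about 1–3 mm above the bench. The pots stayed flat against it.

No check failed. Position estimates from the top, scene and wrist cameras agreed to within a few millimetres.

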